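# Wedge a battery pack fast in its storage cradle

## Robot

A 6-joint arm with a two-finger parallel gripper is mounted at the origin on the work surface. World frame = base frame: x ahead of the robot, y to its left, z up, the work surface at z = 0. Lengths are in mm, angles in rad, forces in N, time in s.
With the tool pointing down it reaches from about 350 to 975 mm from the base axis. Payload 7.1 kg.
Tool frame: the origin (TCP) lies on the front face of the gripper's body, between the roots of the fingers; the fingertips stand 80 mm ahead of it and the grasp point (between the pads) lies 61 mm ahead of it (env.tips_ahead is the distance from the TCP to the fingertips, in mm); z points along the fingers, y is the direction in which the jaws open and shut (so a half turn about z gives the same grasp; the last joint's range is limited). The gripper opens to 88 mm and grips with 3 to 60 N. Pads are 20 mm wide; open, the fingers measure 115 mm over their backs; the gripper's body (75 mm by 178 mm) begins 61 mm behind the grasp point.
Start: joints at [-1.348, 0.423, 1.63, -0, 1.089, -0.019], TCP at [149.676, -606.797, 302.675] pointing down, gripper open.
Joint ranges: [-3, 3], [-0.9, 2.11], [0.09, 2.58], [-1.31, 4.45], [0.11, 2.69], [-2.54, 2.54]. Speed limits (rad/s): [2.39, 2.39, 3.01, 3.14, 3.14, 3.14].

## Interface

Orientations are given as a unit quaternion [x, y, z, w].
In Python, from station import env, set_gripper, viewer, workorder gives the robot as it stands. Calls block until the motion is done:
- env.reach(position, orientation): joint-space move of the TCP to a pose.
- env.move_l(position, rot=None, rate=150, f_stop=None): straight line of the TCP; rot=None keeps the orientation; rate is the mean speed in mm/s. With f_stop (N) it stops when the force on the tool has changed by that much, and returns True; else False.
- env.move_joints(angles): joint-space move.
- set_gripper(opening): finger opening in mm; the grip force is fixed at half the most; returns when the fingers have stopped.
- env.hold(seconds).
- env.ik(position, orientation): joint angles nearest the present ones, or None.
- env.read_state(): the state.
- viewer.camera(name): name is "scene" or "top"; returns the picture (420x560x3 uint8, blue, green, red); there is no depth.
- viewer.camera_params(name): a dict with "fx", "fy", "cx", "cy" (pixels), "pose" (4x4, takes a point from camera to world coordinates). Camera axes: x right, y up, looking along -z (the intrinsics and any distortion apply to the point x, -y, -z); pixel columns grow to the right and rows downward; lengths in mm; the calibration is good to about 2 mm. A picture is of the moment at which its call begins. camera_params takes no time and is no camera call.
A pose or a line that the arm cannot do raises env.IKError and nothing moves.
- workorder.sign_off(): hands the job in, once; it reports no verdict.
The state is a dict: "time_s": time; "qpos": joint angles; "dq": joint speeds; "tau": joint torques, N m; "tool_pos": TCP position; "orientation": TCP orientation; "force": force on the tool from outside, world axes, zero at the start; "wrist_torque": the same for the moment, N m; "width": finger opening in mm.
Only numpy, scipy, OpenCV 4.12 (cv2) and the standard library are available. Lean on these libraries where they do the work, as an engineer would, in place of code of your own. Each camera call takes 0.05 s, during which the arm holds its last target.

## Task

Secure the battery pack in the cradle on the bench: slide the flat bar forward by its tab until it has pushed the pack fully home against the end stop, without crushing the pack. Then slide the thumb wedge up its ramp until it jams the bar fast, with a firm thumb push of about 15 N, not rammed. Let go, leaving pack and bar tight and the things lying around the cradle where they are.

Things in the scene. Friction and masses are not known exactly. Their poses are not given: they have to be found in the camera images.
- cradle: Fixed battery cradle: brown wooden board 445 x 145 x 10 mm with dark steel guides. Origin on the bench under the bar's track; x (level) = the way the bar slides forward, to the end stop; z up. Board spans x -230 to 215, y -78 to 68 mm. The bar runs along x at y about 0 on the board top. The pack lies between 14 mm high rails at y +-47 mm before the end stop.
- guide (a point): Middle of the guides (0, 0, 10 mm in the cradle, axes as the cradle's). A strap crosses over the bar at x -85 to -70 mm. At x -40 to 70, y over 12 mm, a block with a pad backs the bar and a lip hangs over it; tops of strap and lip 36 mm above the bench. On the -y side lies the ramp, 160 mm long, top 28 mm above the bench, turned 0.165 rad (1 in 6) from x towards +y.
- stop (a point): Point on the end stop's pack-side face (x = 190 mm in the cradle), at board-top height; axes as the cradle's. The stop is 96 mm wide and reaches 60 mm above the bench; rigid.
- bar: Loose flat aluminium bar 240 (x) x 24 (y) x 20 (z) mm, 0.25 kg, in the cradle's track with 4 to 9 mm of sideways play. Origin at the centre of its underside, x forward to the pack. It starts about 40 to 70 mm short of its final place and slides with 1 to 4 N.
- bar_tab (a point): Grip point of the bar's upright tab, 105 mm behind the bar's centre: tab 14 mm thick along x, 24 mm wide in y, from 20 to 64 mm above the bar's underside (top 74 mm above the bench); this point is 58 mm above the bench. Pinch along x from above.
- bar_nose (a point): Centre of the bar's front end face, which pushes on the pack.
- pack: Tool battery pack, black and grey plastic, 100 (x) x 75 (y) x 56 mm (59 over its ribs), 0.25 to 0.5 kg, loose between bar and end stop, 5 to 14 mm short of the stop at the start. Origin at the centre of its underside, x to the stop. Sliding bar and pack together takes 3 to 8 N; at the stop the force climbs at once, 12 N is surely home. The bar must never press it with more than 35 N.
- pack_end (a point): Middle of the pack's face that meets the end stop, 10 mm above its underside; home when it lies at stop's x.
- wedge_face (a point): Captive steel thumb wedge on the ramp, 60 mm long, 22 high, 18 thick in front, 28 at the rear. Axes as the cradle's; this point is the underside middle of its bar-side face. Going up the ramp it squeezes the bar sideways onto the pad. A push of 12 to 18 N along the ramp jams it, and it stays so when let go: jammed = squeezing the bar with over 12 N; never over 45 N.
- wedge_tab (a point): Grip point of the wedge's upright thumb tab: 14 mm thick along x, 24 mm wide in y, top 76 mm above the bench, foot (a cap plate over the ramp) 36 mm above the bench; this point is 60 mm above the bench. Pinch along x from above, or push its rear (-x) face. It moves along the ramp: 0.986 of x and 0.164 of y of the cradle.
- wedge (a joint): Travel of the wedge up the ramp in m: 0 fully back, 0.085 far end; starts between 0 and 0.015, clear of the bar. Free sliding takes about 2 N. It bites somewhere between 0.035 and 0.075, not known beforehand (hidden play); from there it is stiff, some 20 N of push per mm.
- spare_pack: bystander, leave alone: a second battery pack like the first, on the bench on the cradle's -y side
- screwdriver: bystander, leave alone: screwdriver lying on the bench on the cradle's -y side
- tape: bystander, leave alone: roll of tape, 90 mm across, 24 mm high, on the bench on the cradle's +y side
- wrench: bystander, leave alone: wrench on the bench on the cradle's +y side
There are look-alikes about, which are no part of the job. Of the things like the bar, leave any that is orange; of the rest the larger one is meant.

How it is judged (in metres and radians):
On the way, in this order (a step that is already met when the one before it is completed fails the run):
1. the bar has pushed the pack home against the end stop, while the wedge is still loose (x of pack_end in the frame of stop above -0.0025 m and x of bar_nose in the frame of pack above -0.0525 m and contact force between wedge and bar below 1 N), for 0.2 s.
2. the wedge jams the bar (contact force between wedge and bar above 12 N), for 0.3 s.
At the end, for the whole second after the job is handed in: The pack is within 2.5 mm of the end stop, the bar's nose within 2.5 mm of the pack, the wedge still squeezes the bar with more than 12 N, and bar and pack are at rest (x of pack_end in the frame of stop above -0.0025 m and x of bar_nose in the frame of pack above -0.0525 m and contact force between wedge and bar above 12 N and linear speed of each of bar, pack below 0.005 m/s); the robot touches nothing.
It fails at once if the bar presses the pack with more than 35 N (contact force between bar and pack above 35 N).
It fails at once if the wedge is rammed: it squeezes the bar with more than 45 N (contact force between wedge and bar above 45 N).
It fails at once if a bystander is moved by more than 20 mm (distance of any of spare_pack, screwdriver, tape, wrench from where it was at the start of the episode above 0.02 m).
It also fails if it takes over 64 s, if anything falls off the work surface, if the arm or the gripper's body presses on something with over 40 N, if the wrist force passes 120 N, or if a joint passes its speed limit or range.

## Working session

There is one attempt and no reset: what is moved stays moved. The work goes in short steps, each a Python script; the robot and the scene stay as the last script left them, time stands still between calls to the robot, and variables do not carry over. Pictures are saved under pics/ and viewed, and the job is handed in when it is done.

```bash
ls; mkdir -p pics
python3 - <<'E'
from station import env, set_gripper, viewer, workorder
import cv2,numpy as np
for n in("scene","top"):
    cv2.imwrite(f"pics/{n}0.png",viewer.camera(n)); p=viewer.camera_params(n); print(n,{k:np.round(v,4).tolist() if not isinstance(v,str) else v for k,v in p.items()})
s=env.read_state();print(s)
E
```

```text
pics
scene {'fx': 401.2378, 'fy': 401.2378, 'cx': 281.1072, 'cy': 209.3844, 'pose': [[0.7432, -0.4966, 0.4484, 1034.6713], [0.669, 0.564, -0.4841, -537.1045], [-0.0125, 0.6597, 0.7514, 821.9259], [0.0, 0.0, 0.0, 1.0]]}
top {'fx': 395.3002, 'fy': 395.3002, 'cx': 283.715, 'cy': 203.9211, 'pose': [[0.0245, 0.9971, -0.0714, 524.1094], [-0.9997, 0.0248, 0.0043, -38.9374], [0.0061, 0.0713, 0.9974, 969.5838], [0.0, 0.0, 0.0, 1.0]]}
{'time_s': 0.1, 'qpos': array([-1.34800448e+00,  4.23761284e-01,  1.63059517e+00,  5.65677975e-06,
        1.08858617e+00, -1.89860293e-02]), 'dq': array([ 0.00055152, -0.00246325, -0.00170718, -0.00141615,  0.00091286,
        0.00083755]), 'tau': array([-1.00376988e-04, -5.45610166e+01, -2.74324286e+01,  6.45634392e-02,
        1.88649015e-02, -2.75331860e-05]), 'tool_pos': array([ 149.59318307, -606.43913197,  301.98854334]), 'orientation': array([ 9.92701759e-01,  1.20593375e-01, -6.61720840e-05, -6.71739468e-04]), 'force': array([ 0.94499529,  0.20264468, -0.06562561]), 'wrist_torque': array([-0.0529898 ,  0.0397685 ,  0.00482914]), 'width': 87.63637699656528}
```

View pics/scene0.png

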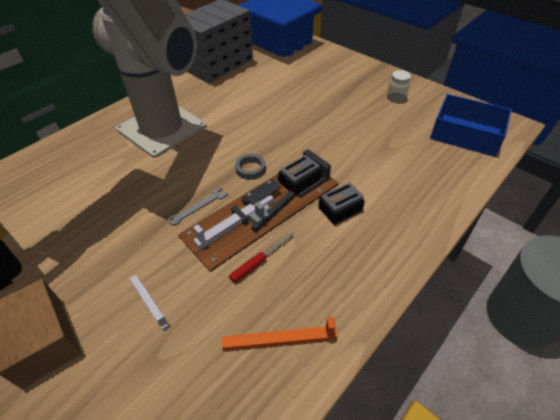

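View pics/top0.png

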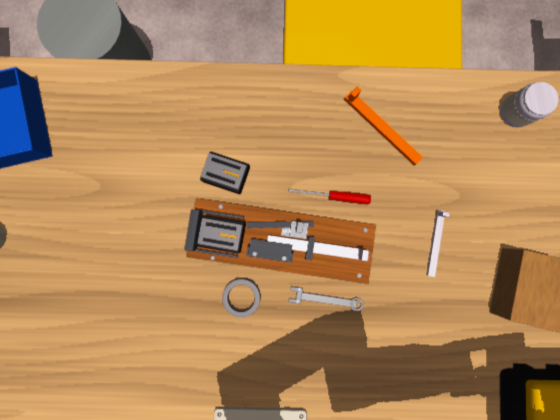

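The bar candidates in the top view are:
- the silver bar in the cradle (about 318,247)
- a small loose silver bar (437,243)
- an orange bar (385,125), which is excluded

The one in the cradle is the larger non-orange bar. I'll confirm it and locate the cradle in enlarged crops.

Run:
```python
import cv2
t=cv2.imread("pics/top0.png")[180:300,180:460]; s=cv2.imread("pics/scene0.png")[140:280,170:370]
cv2.imwrite("pics/topc.png",cv2.resize(t[:,:210],None,fx=3.8,fy=3.8,interpolation=cv2.INTER_CUBIC))
cv2.imwrite("pics/topbars.png",cv2.resize(t,None,fx=2.8,fy=2.8,interpolation=cv2.INTER_CUBIC))
cv2.imwrite("pics/scenec.png",cv2.resize(s,None,fx=4,fy=4,interpolation=cv2.INTER_CUBIC))
```

```text
(no output)
```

View pics/topc.png

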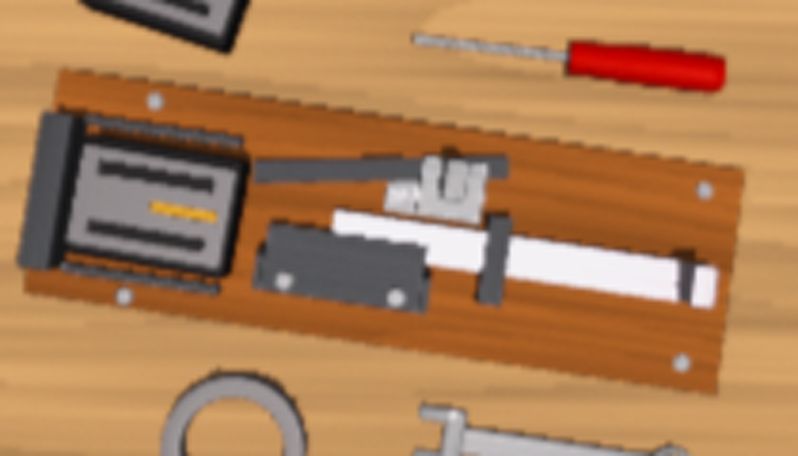

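View pics/scenec.png

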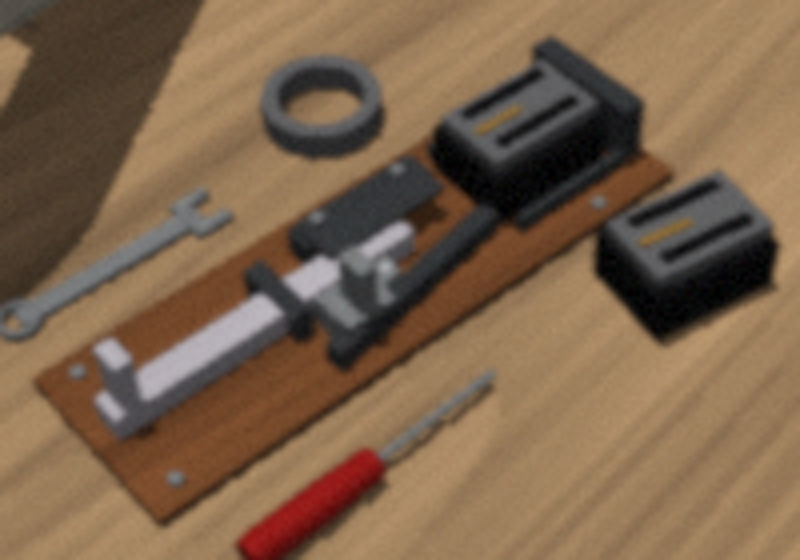

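View pics/topbars.png

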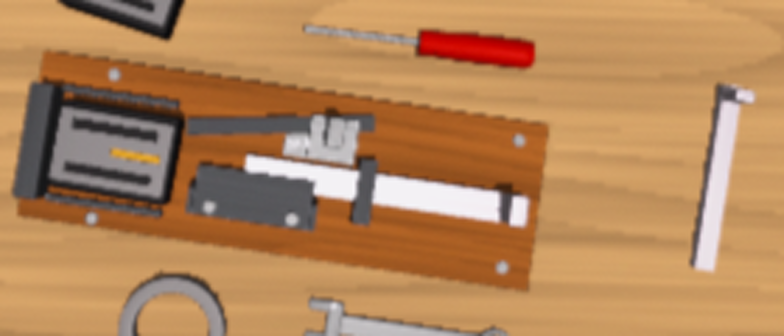

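```bash
cat > h.py <<'E'
import numpy as np, cv2, json
from scipy.optimize import least_squares
from station import viewer
P={n:viewer.camera_params(n) for n in("scene","top")}
def proj(n,p):
    p=np.atleast_2d(p).astype(float); T=np.array(P[n]["pose"]); c=(p-T[:3,3])@T[:3,:3]
    c=c*[1,-1,-1]; q=P[n]
    return np.c_[q["fx"]*c[:,0]/c[:,2]+q["cx"], q["fy"]*c[:,1]/c[:,2]+q["cy"]]
def ray(n,uv,z):
    q=P[n];T=np.array(q["pose"]);d=T[:3,:3]@np.array([(uv[0]-q["cx"])/q["fx"],-(uv[1]-q["cy"])/q["fy"],-1]);o=T[:3,3]
    return o+d*(z-o[2])/d[2]
def c2w(x,p):
    p=np.atleast_2d(p).astype(float); c,s=np.cos(x[2]),np.sin(x[2])
    return np.c_[x[0]+c*p[:,0]-s*p[:,1], x[1]+s*p[:,0]+c*p[:,1], p[:,2]]
def w2c(x,p):
    c,s=np.cos(x[2]),np.sin(x[2]); d=np.array(p[:2])-x[:2]; return np.array([c*d[0]+s*d[1],-s*d[0]+c*d[1],p[2]])
def topc(u): return (np.array(u)+.5)/3.8-.5+180
def scc(u): return (np.array(u)+.5)/4-.5+[170,140]
E
python3 - <<'E'
from h import *
A=[("top",(215,-78,10),topc((60,70))),("top",(-230,-78,10),topc((744,170))),("top",(-230,68,10),topc((717,392))),("top",(215,68,10),topc((25,292))),
("scene",(215,-78,10),scc((672,178))),("scene",(-230,-78,10),scc((163,518))),("scene",(-230,68,10),scc((38,381)))]
f=lambda x:np.concatenate([proj(n,c2w(x,m))[0]-u for n,m,u in A])
r=least_squares(f,[500,0,1.5]);x=r.x;print(x,f(x).round(2).tolist())
np.save("cr.npy",x)
for nm,u in [("bar rear -y",(718,267)),("rear +y",(712,306)),("nose -y",(334,210))]:
    print(nm,w2c(x,ray("top",topc(u),30)))
print("sc rear",[w2c(x,ray("scene",scc(u),30)).round(1).tolist() for u in [(97,402),(120,428)]])
print("sc nose -y top",w2c(x,ray("scene",scc((412,237)),30)).round(1), "tab top corners",[w2c(x,ray("scene",scc(u),74)).round(1).tolist() for u in [(93,348),(115,337),(132,358),(112,369)]])
print("pack stop end / front top edge", [w2c(x,ray("top",topc(u),66)).round(1).tolist() for u in [(82,140),(66,248),(247,160),(228,274)]])
print("wedge bits z76",[(u,w2c(x,ray("top",topc(u),76)).round(1).tolist()) for u in [(425,158),(424,205),(440,160),(447,165),(470,165),(470,200),(487,165)]])
print("wedge plate z36?",[(u,w2c(x,ray("top",topc(u),36)).round(1).tolist()) for u in [(487,165),(484,218),(388,210),(388,180)]])
print("sc wedge z76",[(u,w2c(x,ray("scene",scc(u),76)).round(1).tolist()) for u in [(340,255),(358,245),(375,265),(395,268),(385,262)]])
E
```

```text
[501.30221524 -31.43303471   1.45248656] [-0.3, -0.98, 0.88, -1.23, 0.35, 0.56, -0.7, 0.4, 1.26, -2.25, -0.38, 0.89, -1.55, -1.02]
bar rear -y [-215.14597706  -11.4919636    30.        ]
rear +y [-214.5134018    12.94879943   30.        ]
nose -y [ 26.63848462 -12.49907496  30.        ]
sc rear [[-215.4, 7.9, 30.0], [-215.8, -18.2, 30.0]]
sc nose -y top [ 19.4 -16.3  30. ] tab top corners [[-207.4, 10.6, 74.0], [-192.7, 8.9, 74.0], [-194.2, -11.5, 74.0], [-207.7, -10.5, 74.0]]
pack stop end / front top edge [[181.4, -32.9, 66.0], [180.7, 32.3, 66.0], [81.5, -35.1, 66.0], [82.6, 33.8, 66.0]]
wedge bits z76 [((425, 158), [-24.0, -51.2, 76.0]), ((424, 205), [-27.3, -23.6, 76.0]), ((440, 160), [-33.0, -51.3, 76.0]), ((447, 165), [-37.5, -49.0, 76.0]), ((470, 165), [-51.0, -50.9, 76.0]), ((470, 200), [-53.9, -30.4, 76.0]), ((487, 165), [-61.0, -52.4, 76.0])]
wedge plate z36? [((487, 165), [-63.6, -53.7, 36.0]), ((484, 218), [-66.3, -20.9, 36.0]), ((388, 210), [-6.7, -17.3, 36.0]), ((388, 180), [-4.0, -35.7, 36.0])]
sc wedge z76 [((340, 255), [-50.8, -31.2, 76.0]), ((358, 245), [-37.0, -32.1, 76.0]), ((375, 265), [-39.8, -52.3, 76.0]), ((395, 268), [-32.1, -62.6, 76.0]), ((385, 262), [-33.6, -54.6, 76.0])]
```

The two-camera fit agrees. The bar tab centre is at cradle (-200, 0), the nose at about x = 25, and the wedge tab at about (-44, -41). In the crops, the silver bar with its upright tab lies in the track under the strap (topc 520,260), and the loose one is clearly smaller. I'll push the tab from behind with closed fingers.

```bash
cat >> h.py <<'E'
cr=np.load("cr.npy") if __import__("os").path.exists("cr.npy") else None
def q(a): return np.array([np.cos(a/2),np.sin(a/2),0,0])
def W(x,y,z): return c2w(cr,[[x,y,z]])[0]
def st(env):
    s=env.read_state(); c,si=np.cos(cr[2]),np.sin(cr[2]); f=s["force"]
    print("t%.2f"%s["time_s"],"tcp cradle",w2c(cr,s["tool_pos"]).round(1),"F cradle",np.round([c*f[0]+si*f[1],-si*f[0]+c*f[1],f[2]],1),"w%.1f"%s["width"])
E
python3 - <<'E'
from h import *
from station import env,set_gripper
for k in (0,-np.pi):
    print([np.round(env.ik(W(*p),q(cr[2]+k)),2).tolist() for p in [(-235,0,220),(-235,0,124),(-145,0,124),(-70,-42,124),(30,-25,124)]])
E
```

```text
[[-0.53, 0.42, 1.87, -0.0, 0.85, -0.41], [-0.53, 0.58, 1.91, -0.0, 0.66, -0.41], [-0.37, 0.55, 1.97, -0.0, 0.62, -0.25], [-0.22, 0.58, 1.9, -0.0, 0.66, -0.1], [-0.03, 0.56, 1.94, -0.0, 0.64, 0.09]]Traceback (most recent call last):
  File "<stdin>", line 4, in <module>
    return _wrapfunc(a, 'round', decimals=decimals, out=out)
    return _wrapit(obj, method, *args, **kwds)
    result = getattr(arr, method)(*args, **kwds)
TypeError: unsupported operand type(s) for *: 'NoneType' and 'float'
```

Run:
```python
from h import *
from station import env,set_gripper
env.reach(W(-240,0,200),q(cr[2])); set_gripper(0); st(env)
env.move_l(W(-240,0,124),rate=120); env.hold(0.2); st(env)
r=env.move_l(W(-218,0,124),rate=25,f_stop=12); print(r); st(env)
cv2.imwrite("pics/s1.png",cv2.resize(viewer.camera("scene")[140:280,170:370],None,fx=4,fy=4,interpolation=cv2.INTER_CUBIC))
```

```text
t3.18 tcp cradle [-240.    0.  200.] F cradle [ 0.2  0.3 -0.5] w0.5
t4.17 tcp cradle [-240.2   -0.5  124.8] F cradle [ 0.8 -0.8 -0.9] w0.6
False
t5.20 tcp cradle [-2.181e+02 -1.000e-01  1.240e+02] F cradle [ 0.4  0.  -0.9] w0.5
```

View pics/s1.png

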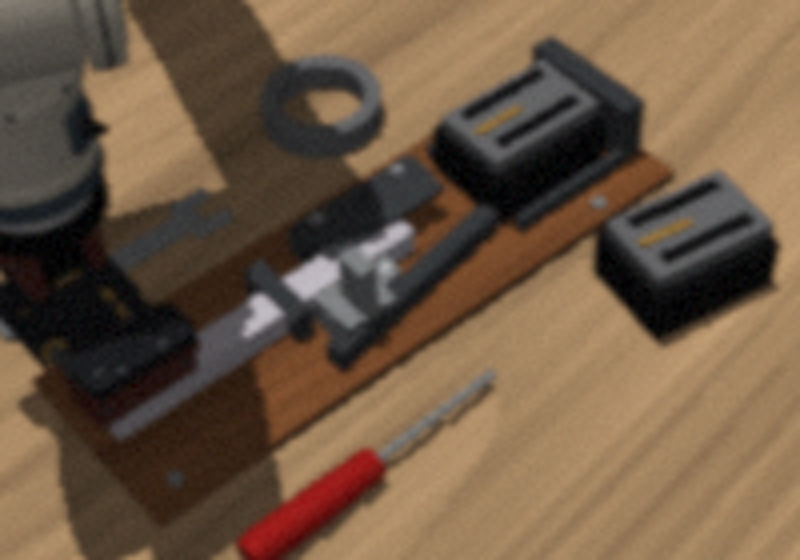

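The gripper hides the tab, but the bar hasn't moved (nose at crop 412,237), the pack is unchanged, and there's no contact force yet. Pushing now.

Run:
```python
from h import *
from station import env,set_gripper
for x in (-200,-178):
    r=env.move_l(W(x,0,124),rate=22,f_stop=11); print(r); st(env)
    if r: break
else:
    for x in (-165,-152,-140):
        r=env.move_l(W(x,0,124),rate=7,f_stop=10); print(r); st(env)
        if r: break
cv2.imwrite("pics/s2.png",cv2.resize(viewer.camera("scene")[140:280,170:370],None,fx=4,fy=4,interpolation=cv2.INTER_CUBIC))
cv2.imwrite("pics/t2.png",cv2.resize(viewer.camera("top")[180:300,180:390],None,fx=3.8,fy=3.8,interpolation=cv2.INTER_CUBIC))
st(env)
```

```text
False
t6.22 tcp cradle [-1.999e+02  1.000e-01  1.240e+02] F cradle [-0.3 -0.4 -0.1] w0.4
False
t7.37 tcp cradle [-178.    0.  124.] F cradle [ 0.1 -0.5  1. ] w0.5
False
t9.38 tcp cradle [-165.   -0.  124.] F cradle [-1.4  0.8  0.6] w0.7
False
t11.38 tcp cradle [-152.7   -0.4  124.2] F cradle [-8.7  0.3 -0.4] w0.5
True
t11.93 tcp cradle [-152.6   -1.   124.4] F cradle [-3.2  0.  -0.6] w0.2
t12.03 tcp cradle [-152.7   -0.8  124.2] F cradle [-2.3  0.6 -0.1] w0.5
```

View pics/s2.png

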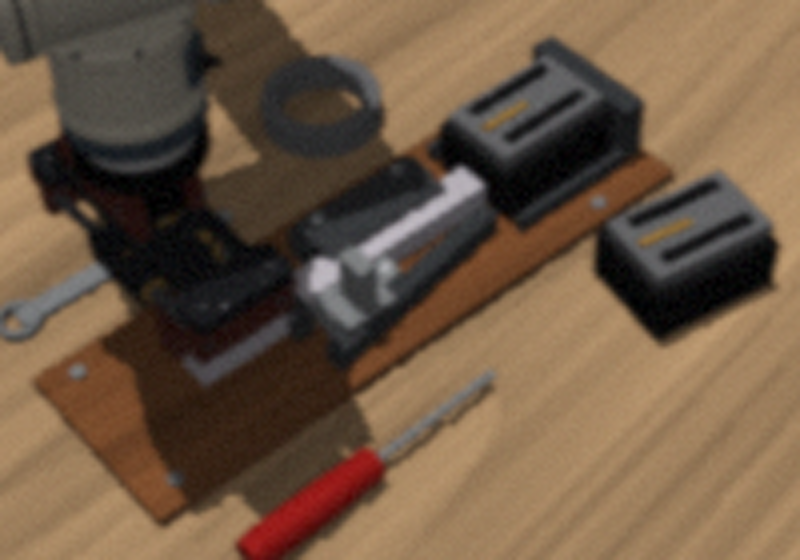

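View pics/t2.png

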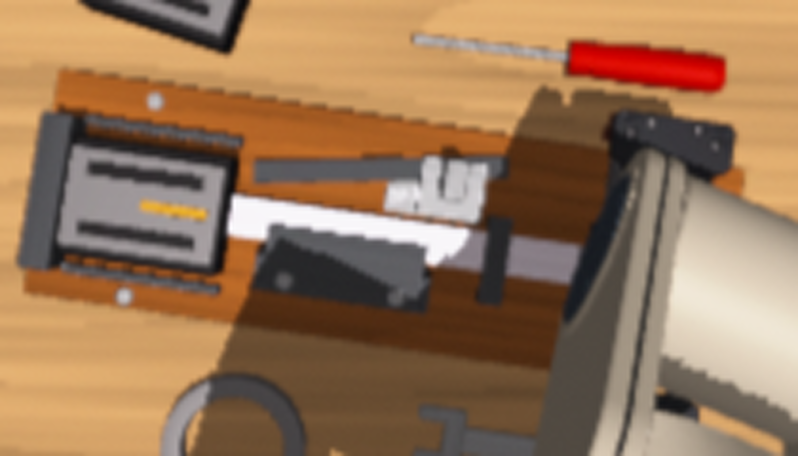

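The pack now sits by the stop (topc left edge moved from about 70 to 60) and the bar nose (230,215) touches it. The force relaxed after the stop triggered, so I'll do one more push to confirm the pack is home.

Run:
```python
from h import *
from station import env,set_gripper
# small steps, watching force
x=-152.7
for i in range(14):
    x+=0.4
    r=env.move_l(W(x,0,124),rate=4,f_stop=14); env.hold(0.05); st(env)
    s=env.read_state(); F=s["force"][0]*np.cos(cr[2])+s["force"][1]*np.sin(cr[2])
    if r or F<-13: print("stop",r); break
env.hold(0.4); st(env)
```

```text
t12.48 tcp cradle [-152.6   -0.3  124.2] F cradle [-4.7 -1.2  0.8] w0.8
t12.78 tcp cradle [-152.6   -0.3  124.2] F cradle [-7.6 -0.1 -0.5] w0.7
t13.08 tcp cradle [-152.5   -0.5  124.3] F cradle [-9.2  0.2  0.9] w0.3
t13.38 tcp cradle [-152.4   -0.7  124.4] F cradle [-12.3   0.4   2.2] w0.3
t13.68 tcp cradle [-152.4   -0.9  124.5] F cradle [-14.5  -0.2   2.4] w0.6
stop False
t14.08 tcp cradle [-152.4   -0.9  124.5] F cradle [-14.5  -0.1   1.4] w0.4
```

Home confirmed: the force climbed to 14.5 N with almost no motion. Next, the wedge.

Run:
```python
from h import *
from station import env,set_gripper
env.move_l(W(-160,0,124),rate=20); env.move_l(W(-165,0,190),rate=150)
env.move_l(W(-78,-42,190),rate=150); env.move_l(W(-78,-42,126),rate=120); env.hold(.1); st(env)
cv2.imwrite("pics/s3.png",cv2.resize(viewer.camera("scene")[140:280,170:370],None,fx=4,fy=4,interpolation=cv2.INTER_CUBIC))
cv2.imwrite("pics/t3.png",cv2.resize(viewer.camera("top")[180:300,180:390],None,fx=3.8,fy=3.8,interpolation=cv2.INTER_CUBIC))
```

```text
t16.87 tcp cradle [-78.2 -42.5 126.8] F cradle [-0.3 -0.8  0.5] w0.6
```

View pics/s3.png

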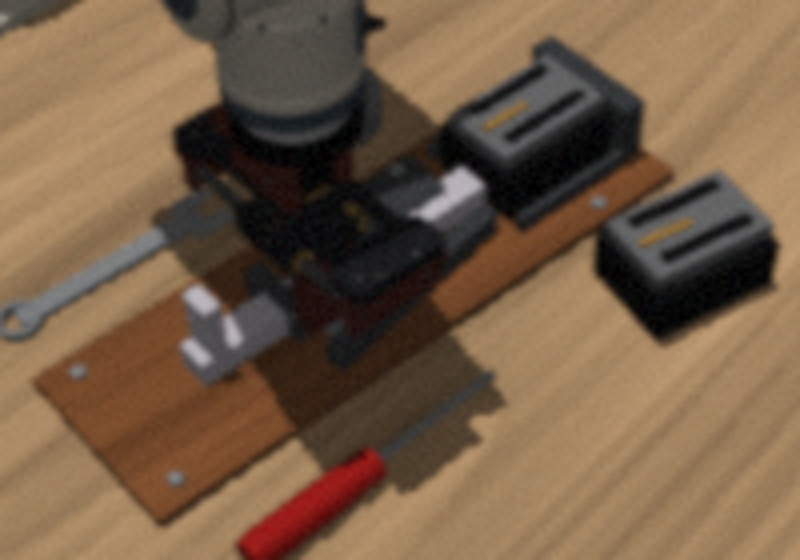

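View pics/t3.png

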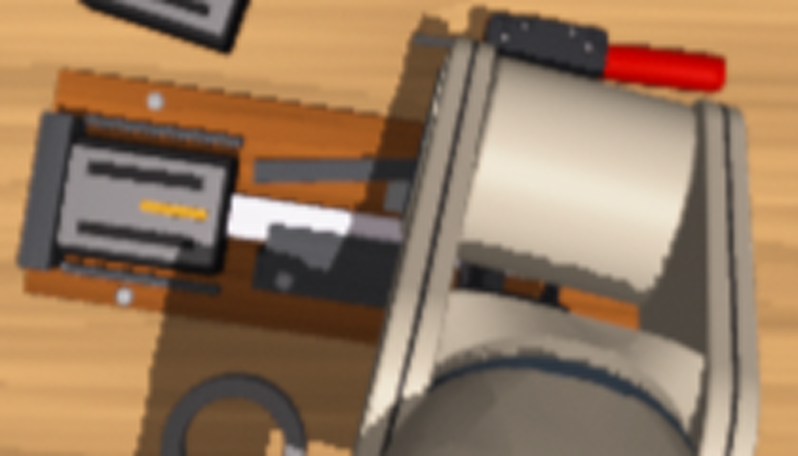

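The bar tab stands at (205,320), the nose is against the pack, and the fingers are behind the wedge tab. Pushing along the ramp, first to the bite at low force.

Run:
```python
from h import *
from station import env,set_gripper
d=np.array([.986,.164]); p0=np.array([-78,-42.])
S=0; 
for L,rate in [(22,20),(36,14),(51,9),(66,9),(81,9),(96,9)]:
    p=p0+d*L
    r=env.move_l(W(p[0],p[1],126),rate=rate,f_stop=8); print(L,r); st(env)
    if r: break
env.hold(.1); st(env)
```

```text
22 False
t18.22 tcp cradle [-56.3 -38.4 126. ] F cradle [ 0.2 -0.4  0.7] w0.3
36 False
t19.37 tcp cradle [-42.4 -36.1 126. ] F cradle [-0.2  0.3 -0.3] w0.7
51 False
t21.18 tcp cradle [-27.7 -33.7 126. ] F cradle [-4.1 -0.8  0.8] w0.5
66 False
t23.00 tcp cradle [-12.9 -31.3 126.1] F cradle [-3.5 -0.4  2. ] w0.3
81 True
t23.78 tcp cradle [ -8.5 -30.6 125.9] F cradle [-2.1 -1.2  1.3] w0.5
t23.88 tcp cradle [ -8.6 -30.5 125.8] F cradle [ 0.7  0.1 -1.2] w0.6
```

Run:
```python
from h import *
from station import env,set_gripper
d=np.array([.986,.164]); p=np.array([-8.6,-30.6])
for i in range(24):
    p=p+d*.4
    r=env.move_l(W(p[0],p[1],126),rate=4,f_stop=9); env.hold(0.05); 
    F=[]
    for k in range(3): s=env.read_state(); F.append(s["force"][0]*np.cos(cr[2])+s["force"][1]*np.sin(cr[2])); env.hold(.02)
    F=np.mean(F); st(env)
    if r or F<-14.2: print("stop",r,F); break
env.hold(0.5); st(env)
cv2.imwrite("pics/s4.png",cv2.resize(viewer.camera("scene")[140:280,170:370],None,fx=4,fy=4,interpolation=cv2.INTER_CUBIC))
```

```text
t24.37 tcp cradle [ -8.4 -30.5 125.8] F cradle [-4.8 -1.4 -1.7] w0.3
t24.72 tcp cradle [ -8.3 -30.5 125.9] F cradle [-7.6 -1.3 -2. ] w0.3
t25.07 tcp cradle [ -8.3 -30.4 125.9] F cradle [-10.5  -1.2  -1.9] w0.4
t25.42 tcp cradle [ -8.1 -30.4 125.9] F cradle [-12.6  -1.6  -0.3] w0.4
t25.77 tcp cradle [ -8.  -30.4 125.9] F cradle [-13.5  -2.2  -1.7] w0.4
stop False -14.439913799048599
t26.27 tcp cradle [ -8.1 -30.4 125.9] F cradle [-13.5  -1.7  -1.3] w0.5
```

View pics/s4.png

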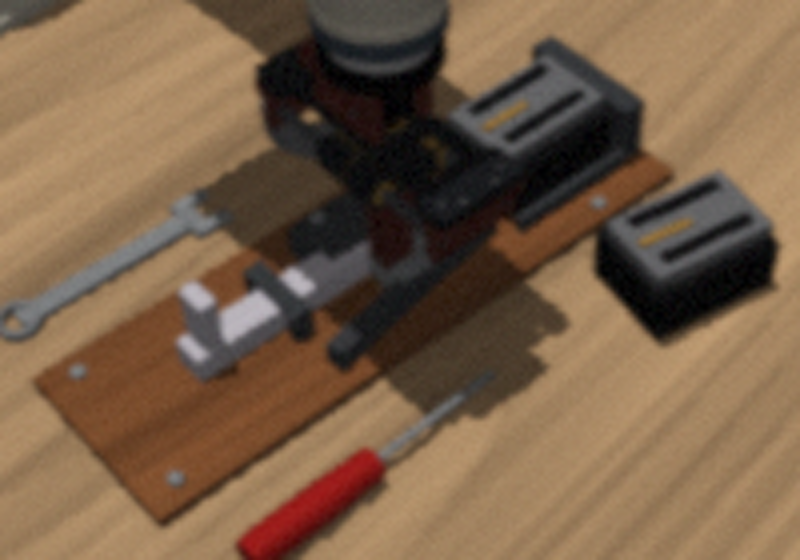

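A steady 14 N or so, and stiff, so it's jammed. One small step more to reach 15 N, then back off and check with clear views.

Run:
```python
from h import *
from station import env,set_gripper
d=np.array([.986,.164]); p=np.array([-8.6,-30.6])+d*2.35
env.move_l(W(p[0],p[1],126),rate=3); env.hold(.4); st(env); env.hold(.1); st(env)
p=p-d*25
env.move_l(W(p[0],p[1],126),rate=30); st(env)
env.move_l(W(p[0],p[1],200),rate=150)
env.reach(W(-260,-60,260),q(cr[2])); st(env)
for n,f in(("scene",4),("top",3.8)):
    im=viewer.camera(n); im=im[140:280,170:370] if n=="scene" else im[180:300,180:390]
    cv2.imwrite(f"pics/{n}5.png",cv2.resize(im,None,fx=f,fy=f,interpolation=cv2.INTER_CUBIC))
```

```text
t26.98 tcp cradle [ -7.9 -30.4 125.9] F cradle [-15.8  -1.4  -1.8] w0.4
t27.08 tcp cradle [ -8.  -30.4 125.9] F cradle [-16.4  -2.8  -1.6] w0.0
t28.07 tcp cradle [-30.9 -34.3 126. ] F cradle [0.1 0.9 1.1] w0.6
t29.65 tcp cradle [-259.   -59.4  258.9] F cradle [ 0.6 -0.1  0.6] w0.3
```

View pics/scene5.png

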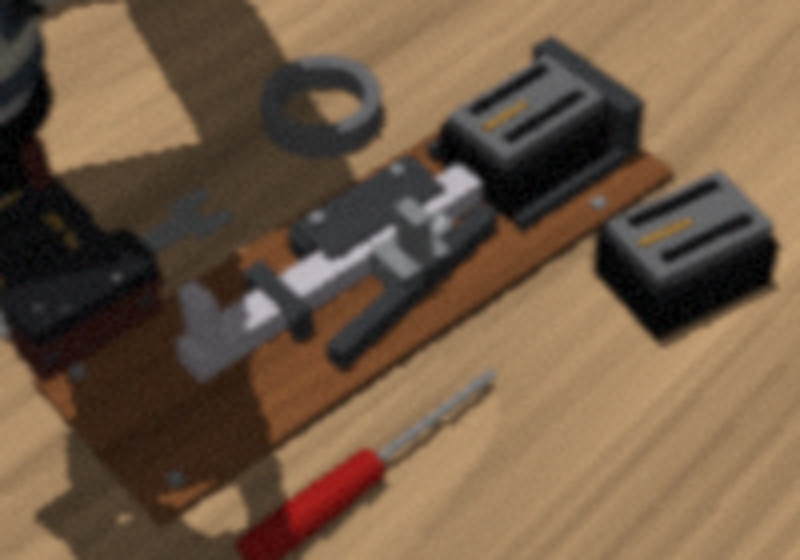

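View pics/top5.png

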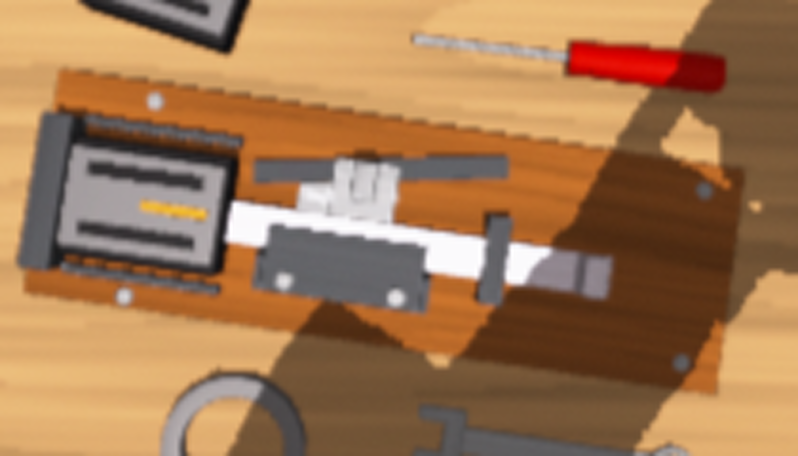

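Both clear views show the same thing. The pack is against the stop (top5 58–240), the bar nose touches it (228,215), and the wedge bears on the bar with its tab at (370,180). It held its place after release, and the tape, wrench, screwdriver and spare pack haven't moved.

Run:
```python
from h import *
from station import env,workorder
print(workorder.sign_off()); st(env)
```

```text
the job is handed in; nothing more can be done
None
the job is handed in; nothing more can be done
```

The pack is secured in the cradle and the job is handed in, after about 30 s of robot time. No verdict was reported.

- **Bar and pack:** I pushed the bar forward by the rear of its tab with closed fingers, rather than pinching it. The first push stopped at its force limit and the force then relaxed, so I pushed again in small steps. The force rose to 14.5 N with almost no movement, which means the pack was home and well under 35 N.
- **Wedge:** I pushed the wedge tab up the ramp to where it bit, then raised the push slowly to about 16 N along the cradle's x, within the 12–18 N range. I backed straight off and moved the arm clear.
- **Last checks:** Both camera views show the pack at the stop, the bar nose on the pack, and the wedge bearing on the bar and staying put after release. The spare pack, screwdriver, tape and wrench look unmoved.
- **Limits of the checks:** I couldn't measure how hard the wedge squeezes the bar; I inferred the jam from the push force. The board corners fitted to within about 2 pixels. The wedge push force first showed about 20–30 mm later than I had expected from the images, which caused no problem.

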